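# Re-zero the desktop speaker volume and set it three clicks up

### The job

On the speaker control box, turn the large volume knob down, counter-clockwise seen from above, until it is fully against its stop. Then turn it back up, clockwise, by exactly three clicks and let go of it. Leave the small tone knob beside it as it is.

Things in the scene. Friction and masses are not known exactly. Their poses are not given: they have to be found in the camera images.
- volume_knob (a joint): turn of the large volume knob, rad: 0 at its stop (volume off), growing clockwise seen from above, up to 2.93. A spring detent clicks every 0.419 rad (24 degrees), the first at the stop itself: one click up reads 0.419, two 0.838, three 1.257. Let go, it settles into the nearest click; leaving one takes about 0.04 N m. Starts one to three clicks up; one grasp suffices
- volume_grip (a point): on the large knob's upright axis, 71 mm above the desk. The black knob is an upright bar 50 long, 14 thick, its top 85 mm above the desk, on a round skirt 54 wide whose top is 44 mm above the desk; pinch its thickness. z up; x along the bar to the end with the white line (pointer). At the stop x points along the box's +y; clockwise carries it to the box's +x. Ticks on the box mark the clicks
- control_box: grey box with an aluminium top, 100 x 180 x 38 mm (x, y, z), fixed to the desk; origin at the centre of its underside, z up. Volume knob's axis at x = 0, y = +42 mm; tone knob's at x = 0, y = -48 mm. Three small sockets in its +x side, away from the robot. Small loose things lie round it, none within 55 mm of the volume knob's axis
- tone_knob (a joint): turn of the small round black tone knob on the same box (26 mm in diameter, top 59 mm above the desk, 90 mm from the volume knob), rad, clockwise seen from above positive; stands anywhere from -1.2 to 1.2, turns lightly and must stay as it is
- tone_mark (a point): outer end of the white line on the tone knob's top, 9.5 mm off its axis and 59 mm above the desk

How it is judged:
On the way:
1. the volume knob is turned down fully against its stop (within 0.12 rad) (value of joint volume_knob below 0.12 rad), for 0.1 s.
At the end, for the whole second after the job is handed in: the volume knob has been down to its stop and now rests at the third click above it (1.257 rad, within 10 degrees), let go and still (value of joint volume_knob between 1.08 and 1.43 rad and velocity of joint volume_knob between -0.05 and 0.05 rad/s); the robot touches nothing.
It fails at once if the small tone knob is turned by more than about 10 degrees (distance of tone_mark from where it was at the start of the episode above 0.0018 m).
It also fails if it takes over 35 s, if anything falls off the work surface, if the arm or the gripper's body presses on something with over 40 N, if the wrist force passes 120 N, or if a joint passes its speed limit or range.

### The arm

A 6-joint arm with a two-finger parallel gripper is mounted at the origin on the work surface; the furniture and walls round the work are solid. World frame = base frame: x ahead of the robot, y to its left, z up, the work surface at z = 0. Lengths are in m, angles in rad, forces in N, time in s.
With the tool pointing down it reaches from about 0.3 to 0.85 m from the base axis. Payload 4.2 kg.
Tool frame: the origin (TCP) lies midway between the tips of the shut fingers; the grasp point (between the pads) lies manip.hold_point_z behind it (manip.hold_point_z is the distance from the TCP to the grasp point, in m); z points along the fingers, y is the line along which they close (so a half turn about z gives the same grasp; the last joint's range is limited). The gripper opens to 91 mm and grips with 3 to 60 N. Pads are 32 mm wide; open, the fingers measure 118 mm over their backs; the gripper's body (76 mm by 178 mm) begins 60 mm behind the grasp point.
Start: joints at [-0.02, 0.32, 1.565, -0, 1.257, -0.02], TCP at [0.575, 0, 0.214] pointing down, gripper open.
Joint ranges: [-3.11, 3.11], [-0.84, 2.01], [0.21, 2.61], [-1.34, 4.49], [0.05, 2.63], [-2.56, 2.56]. Speed limits (rad/s): [2.57, 2.57, 3.14, 3.14, 3.14, 3.14].

### API

Orientations are given as a unit quaternion [x, y, z, w].
In Python, from bench import manip, hand, monitor, cams gives the robot as it stands. Calls block until the motion is done:
- manip.move_pose(position, orientation): joint-space move of the TCP to a pose.
- manip.move_l(position, attitude=None, rate=0.15): straight line of the TCP; attitude=None keeps the orientation; rate is the mean speed in m/s.
- manip.set_joints(angles): joint-space move.
- hand.gripper_to(opening): finger opening in m; the grip force is fixed at half the most; returns when the fingers have stopped.
- manip.hold(seconds).
- manip.ik(position, orientation): joint angles nearest the present ones, or None.
- monitor.read_state(): the state.
- cams.snapshot(name): name is "scene" or "top" or "wrist"; returns the picture (400x640x3 uint8, red, green, blue); there is no depth.
- cams.camera_params(name): a dict with "intrinsics" (3x3 intrinsics, pixels), "cam_to_world" (4x4, takes a point from camera to world coordinates). Camera axes: x right, y down, z forward; pixel columns grow to the right and rows downward; lengths in m; the calibration is good to about 2 mm. A picture is of the moment at which its call begins: read the wrist's pose just before it. camera_params takes no time and is no camera call; for the wrist camera it gives the pose at the moment of the call.
A pose or a line that the arm cannot do raises manip.IKError and nothing moves.
- manip.job_done(): hands the job in; it is judged then, once.
Trained networks look in the newest picture that a camera, given by its name, has taken for a name from the list of things; names that differ only in an ending like _2 or _b are one class to them, and where a whole thing is asked for, a point or a joint stands for the part that bears it (a point fixed in the world has none). Each returns a list of dicts, best first, with "confidence" (0 to 1); they miss things now and then, are a little off and sometimes report something else, mostly with a low value. They report only what shows in the picture. A call takes as long as a camera call.
- cams.spot_in(label, camera): "at" ([x, y, z] in m, in world coordinates, good to about 4 mm: the middle of the surface that is visible of it).
The state is a dict: "time_s": time; "joint_pos": joint angles; "joint_vel": joint speeds; "tau": joint torques, N m; "tcp_pos": TCP position; "eef_rot": TCP orientation; "wrist_force": force on the tool from outside, world axes, zero at the start; "torque": the same for the moment, N m; "finger_gap": finger opening in m; "grip_force": force on a finger pad.
Only numpy, scipy, OpenCV 4.12 (cv2) and the standard library are available. Lean on these libraries where they do the work, as an engineer would, in place of code of your own. Each camera call takes 0.05 s, during which the arm holds its last target. There are 200 camera calls.

## Working session

There is one attempt and no reset: what is moved stays moved. The work goes in short steps, each a Python script; the robot and the scene stay as the last script left them, time stands still between calls to the robot, and variables do not carry over. Pictures are saved under pics/ and viewed, at most 10 in all, crops included, and the job is handed in when it is done.

```bash
mkdir -p pics; python3 - <<'E'
from bench import manip, hand, monitor, cams
import cv2,numpy as np
print(manip.hold_point_z)
s=monitor.read_state();print(s)
for n in ["top","wrist"]:
    im=cams.snapshot(n);cv2.imwrite(f"pics/{n}0.png",im[:,:,::-1])
    p=cams.camera_params(n);print(n,p)
    for l in ["volume_grip","tone_knob","control_box"]:
        print(l,cams.spot_in(l,n))
E
```

```text
0.0188
{'time_s': 0.0, 'joint_pos': array([-2.00088795e-02,  3.20292357e-01,  1.56567921e+00, -1.56954945e-05,
        1.25740273e+00, -1.99687218e-02]), 'joint_vel': array([ 0.00040019, -0.00064946, -0.00158299,  0.00083572, -0.00093672,
        0.00062773]), 'tau': array([-5.01459035e-04, -4.12465632e+01, -2.31973493e+01,  7.28826877e-02,
        4.58198413e-02, -1.41870069e-04]), 'tcp_pos': array([5.74489571e-01, 8.62773981e-07, 2.13119958e-01]), 'eef_rot': array([ 7.07118983e-01,  7.07094018e-01, -6.22571382e-04, -6.37199162e-04]), 'wrist_force': array([ 0.39680056,  1.33142637, -0.38350687]), 'torque': array([-0.03554157,  0.02251067,  0.01469787]), 'grip_force': 0.0, 'finger_gap': 0.09124589145866029}
top {'intrinsics': array([[371.56378692,   0.        , 321.89275048],
       [  0.        , 371.56378692, 196.880506  ],
       [  0.        ,   0.        ,   1.        ]]), 'cam_to_world': array([[ 0.02283597, -0.98537987,  0.1688343 ,  0.43058062],
       [-0.99946543, -0.02645394, -0.01921066, -0.0153306 ],
       [ 0.02339613, -0.16830535, -0.98545722,  0.90631109],
       [ 0
[... 289 characters left out ...]
8041613,   0.        , 323.05315764],
       [  0.        , 320.98041613, 199.72027903],
       [  0.        ,   0.        ,   1.        ]]), 'cam_to_world': array([[ 9.99999490e-01, -7.48971884e-04, -6.77929205e-04,
         5.74583198e-01],
       [-9.03630723e-04, -9.63197687e-01, -2.68792484e-01,
         7.65086926e-02],
       [-4.51661828e-04,  2.68792960e-01, -9.63197872e-01,
         3.83376454e-01],
       [ 0.00000000e+00,  0.00000000e+00,  0.00000000e+00,
         1.00000000e+00]])}
volume_grip [{'at': [0.5051, -0.0613, 0.0412], 'confidence': 0.71}]
tone_knob [{'at': [0.5064, -0.1558, 0.0586], 'confidence': 0.8}]
control_box [{'at': [0.5096, -0.0692, 0.0382], 'confidence': 0.58}]
```

View pics/top0.png

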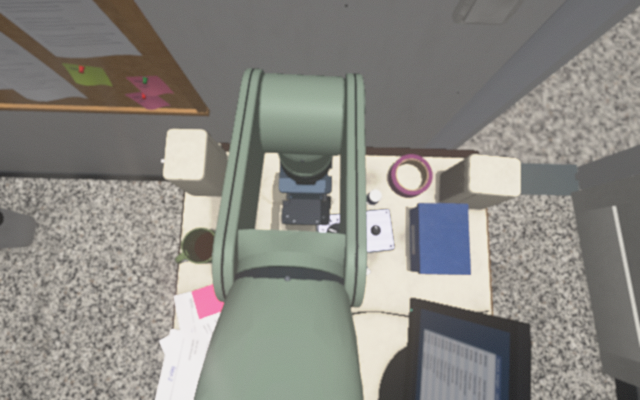

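View pics/wrist0.png

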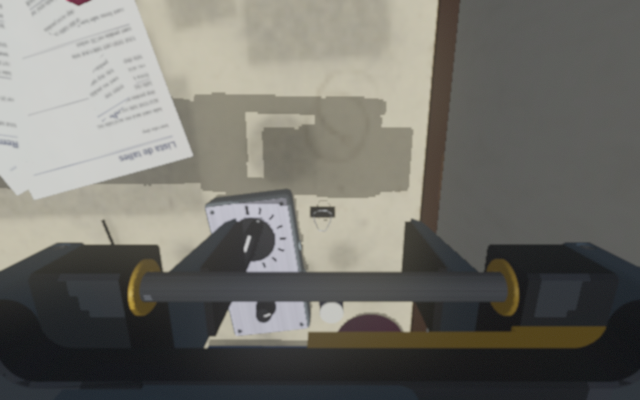

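The wrist view shows the box with the large knob near (257,240), partly hidden by a finger, and the tone knob near (265,310). The box is turned only a few degrees from the world axes. The arm blocks most of the top view. I'll shift the wrist to get an unobstructed view of the knob.

```bash
python3 - <<'E'
from bench import manip, hand, monitor, cams
import cv2,numpy as np
s=monitor.read_state()
manip.move_pose([0.505,-0.12,0.205],[.70710678,.70710678,0,0])
manip.hold(0.2)
p=cams.camera_params("wrist");im=cams.snapshot("wrist")
np.savez("w1.npz",im=im,K=p["intrinsics"],T=p["cam_to_world"])
for l in ["volume_grip","tone_mark","tone_knob","control_box"]: print(l,cams.spot_in(l,"wrist"))
print(monitor.read_state()["time_s"])
K,T=p["intrinsics"],p["cam_to_world"]
# rectify plane z=0.085 (knob top): 0.25mm/px, image up=+y, right=+x, centre (0.505,-0.075)
def rect(z,f):
    c=np.array([[.455,-.005],[.555,-.005],[.555,-.145],[.455,-.145]])
    P=np.c_[c,np.full(4,z),np.ones(4)]@np.linalg.inv(T).T
    uv=P[:,:3]@K.T;uv=(uv[:,:2]/uv[:,2:]).astype(np.float32)
    H=cv2.getPerspectiveTransform(uv,np.float32([[0,0],[400,0],[400,560],[0,560]]))
    return cv2.warpPerspective(im,H,(400,560),flags=cv2.INTER_CUBIC)[:,:,::-1]
cv2.imwrite("pics/r1.png",np.hstack([rect(.085,0),rect(.038,0)]))
cv2.imwrite("pics/w1.png",im[:,:,::-1])
E
```

```text
volume_grip [{'at': [0.495, -0.0657, 0.0376], 'confidence': 0.57}]
tone_mark [{'at': [0.5081, -0.1539, 0.0596], 'confidence': 0.58}]
tone_knob [{'at': [0.5074, -0.1559, 0.0592], 'confidence': 0.6}]
control_box [{'at': [0.4996, -0.1016, 0.0371], 'confidence': 0.8}]
1.4667
```

View pics/r1.png

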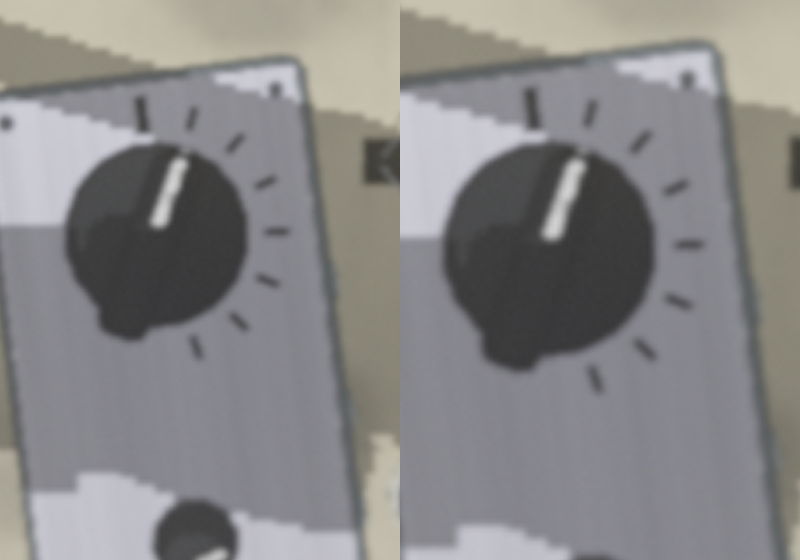

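View pics/w1.png

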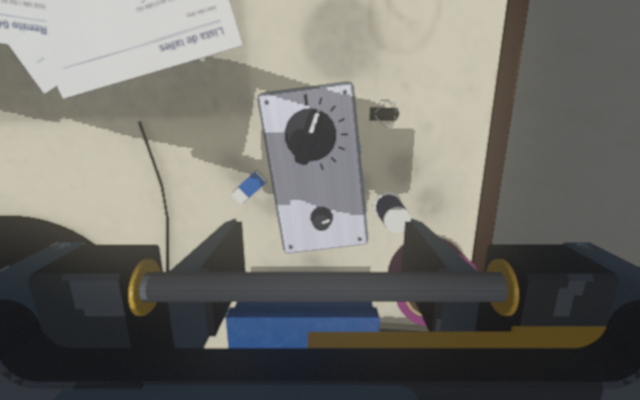

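The rectified view shows the pointer running from (157,226) to (182,158). The skirt centre is at (548,248) in the right half, and the box's right edge tilts about 6.4° CCW. That puts the axis at about (0.4925, -0.0665) m and the knob about 27° above the stop, so one click up. Next I grasp it.

```bash
cat > h.py <<'E'
from bench import manip, hand, monitor, cams
import numpy as np
from scipy.spatial.transform import Rotation as R
C=np.array([.4925,-.0665])
def q(deg): # world angle of tool x (pointer direction)
    return (R.from_euler('z',deg-90,degrees=True)*R.from_quat([.70710678,.70710678,0,0])).as_quat()
def yaw(s):
    x=R.from_quat(s["eef_rot"]).as_matrix()[:,0]; return np.degrees(np.arctan2(x[1],x[0]))
def show(t):
    s=monitor.read_state()
    print(t,round(s["time_s"],2),"yaw %.1f"%yaw(s),s["tcp_pos"].round(4),"F",s["wrist_force"].round(1),"M",s["torque"].round(2),"gap %.4f gf %.1f"%(s["finger_gap"],s["grip_force"]))
    return s
E
python3 - <<'E'
from h import *
hand.gripper_to(.05)
manip.move_pose([*C,.14],q(69.5)); show("above")
manip.move_l([*C,.0525],rate=.08); show("down")
hand.gripper_to(0.0); manip.hold(.2); s=show("grip")
ty=R.from_quat(s["eef_rot"]).as_matrix()[:,1]
print("F along closing",ty@s["wrist_force"],ty)
E
```

```text
above 2.76 yaw 69.6 [ 0.4931 -0.0667  0.1404] F [ 0.4 -1.  -0.1] M [-0.01  0.05 -0.  ] gap 0.0499 gf 0.0
down 4.0 yaw 69.5 [ 0.4929 -0.0666  0.053 ] F [-0.2  0.3 -0.1] M [-0.05  0.01 -0.06] gap 0.0497 gf 0.0
grip 4.84 yaw 69.5 [ 0.4928 -0.0666  0.0526] F [ 1.  -1.2 -0. ] M [-0.12 -0.18  0.14] gap 0.0139 gf 30.0
F along closing 1.335677091500809 [ 9.36712073e-01 -3.50099859e-01  7.62295974e-04]
```

Grasp is good: 13.9 mm gap and little side force. Now I turn down to the stop in steps, watching the moment.

```bash
python3 - <<'E'
from h import *
for a in (80,88,92,95,98,101):
    manip.move_pose([*C,.0525],q(a)); manip.hold(.15); s=show(a)
    if abs(s["torque"][2])>0.6: break
E
```

```text
80 5.28 yaw 79.9 [ 0.4927 -0.0666  0.0526] F [ 0.9 -1.4  1.1] M [-0.25 -0.12 -0.05] gap 0.0134 gf 30.0
88 5.69 yaw 87.9 [ 0.4926 -0.0666  0.0526] F [ 1.9 -2.2  2.5] M [-0.34 -0.12  0.02] gap 0.0136 gf 30.0
92 6.09 yaw 91.9 [ 0.4925 -0.0666  0.0526] F [ 0.4 -1.8  2. ] M [-0.35 -0.08 -0.02] gap 0.0137 gf 30.0
95 6.49 yaw 94.9 [ 0.4925 -0.0666  0.0526] F [ 0.1 -2.1  3.2] M [-0.44  0.01  0.02] gap 0.0140 gf 30.0
98 6.89 yaw 97.9 [ 0.4924 -0.0666  0.0526] F [-0.8 -2.8  4.5] M [-0.6   0.18 -0.94] gap 0.0138 gf 30.2
```

The -0.94 N m moment at 98° is the stop, which matches the expected 96.4°. Now three clicks up, to about 24.4°.

```bash
python3 - <<'E'
from h import *
for a in (72,48,24.4):
    manip.move_pose([*C,.0525],q(a)); manip.hold(.15); show(a)
hand.gripper_to(.05); show("open")
manip.move_l([*C,.14],rate=.1)
manip.move_pose([0.505,-0.12,0.205],q(90)); manip.hold(.2)
p=cams.camera_params("wrist");im=cams.snapshot("wrist");show("end")
import cv2
K,T=p["intrinsics"],p["cam_to_world"]
c=np.array([[.455,-.005],[.555,-.005],[.555,-.145],[.455,-.145]])
P=np.c_[c,np.full(4,.085),np.ones(4)]@np.linalg.inv(T).T
uv=P[:,:3]@K.T;uv=(uv[:,:2]/uv[:,2:]).astype(np.float32)
H=cv2.getPerspectiveTransform(uv,np.float32([[0,0],[400,0],[400,560],[0,560]]))
cv2.imwrite("pics/r2.png",cv2.warpPerspective(im,H,(400,560),flags=cv2.INTER_CUBIC)[:,:,::-1])
E
```

```text
72 7.55 yaw 72.1 [ 0.4928 -0.0666  0.0526] F [ 1.5 -3.1  3.6] M [-0.56 -0.12  0.03] gap 0.0138 gf 30.0
48 8.18 yaw 48.1 [ 0.4931 -0.0668  0.0526] F [ 2.1 -5.2  1.6] M [-0.9  -0.4   0.07] gap 0.0137 gf 30.0
24.4 8.81 yaw 24.5 [ 0.4933 -0.0671  0.0526] F [ 4.  -5.6  0.5] M [-1.01 -0.39 -0.05] gap 0.0137 gf 30.0
open 9.52 yaw 24.4 [ 0.4924 -0.0665  0.0525] F [-0.2  0.8 -0. ] M [-0.03  0.1   0.03] gap 0.0502 gf 0.0
end 11.93 yaw 90.0 [ 0.5049 -0.1198  0.2047] F [0.5 0.5 0.2] M [-0.02 -0.01 -0.02] gap 0.0501 gf 0.0
```

View pics/r2.png

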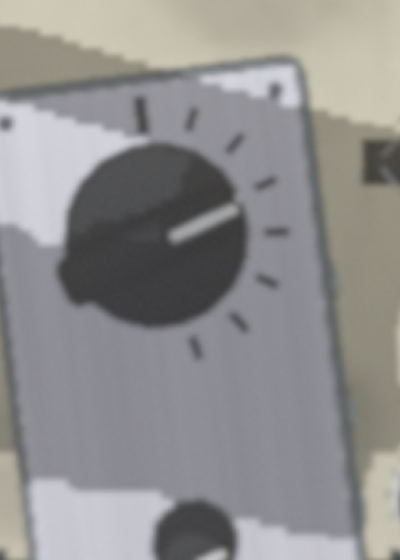

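The pointer runs from (172,240) to (236,209), which is 25.8° in the world frame. That is about 71° from the stop and lines up with the third click tick after the stop mark. The tone line at (210,553) hasn't moved. I'm handing it in.

```bash
python3 -c "
from bench import manip
print(manip.job_done())"
```

```text
the job is handed in; nothing more can be done
None
```

The volume knob was turned down to its stop, then up three clicks and let go; the last picture shows its pointer at the third click (about 71° from the stop) and the tone knob unmoved, and the job is handed in (no verdict was returned).

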